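Park the tumbler caddy at the marked stop

TASK

The tumbler caddy on the worktop rail is held by a friction brake. With your fingertips press down the pad in its middle to free it, keep the pad pressed while you push the caddy along the rail right up against the stop that carries the round marker, then let go so that the brake holds it there. Do not drag the caddy with its brake on, do not lift or tip the tumbler standing in it, and leave the other things on the worktop alone.

Things in the scene. Friction and masses are not known exactly. Their poses are not given: they have to be found in the camera images.
- rail: Straight aluminium rail fixed to the worktop, 24 mm wide, 500 mm long, top 34 mm above the worktop, on two end feet 80 mm wide and 12 mm high. Origin on the worktop under its middle; its y axis runs along the rail, its x axis points away from the robot. Its place and yaw vary (up to about 15 degrees).
- caddy (a joint): Position of the caddy along the rail in m: 0 at the rail's middle, where it starts, growing along the rail's +y. With the pad up a friction brake holds it (about 20 N); with the pad pressed it slides with about 1 N.
- caddy_mid (a point): Middle of the caddy's grey block, 43 mm above the worktop; turns with the rail. The block straddles the rail, 52 mm wide across it and 94 mm long along it (end faces 47 mm either side of this point). At each end stands a lug 12 mm thick, 52 mm wide, top 77 mm above the worktop; the 70 mm between the lugs hold the pad.
- tray_mid (a point): Centre of the floor of the caddy's square tray, 40 mm above the worktop, 70 mm from caddy_mid on the robot's side (-x of the rail). The tray is 88 x 88 mm outside with 4 mm walls, rim 56 mm above the worktop; the tumbler stands in it. Moves with the caddy.
- pad_top (a point): Middle of the top face of the black rubber press pad between the caddy's lugs, 44 mm across the rail and 64 mm along it, 65 mm above the worktop when up. Moves with the caddy.
- pad (a joint): How far the pad is pressed down, m: about 0 up (brake on), 0.006 fully down. The spring takes about 6 N to start and 8 N fully down; the brake is free from about 2.5 mm of travel. It springs back when let go.
- marked_stop_mid (a point): Middle of the marked stop, on the rail's line, 43 mm above the worktop: a dark steel block fixed on the rail, 44 mm wide, 44 mm long along the rail, top at 58 mm, with a round marker disc (44 mm across, top at 88 mm) on a post above it. It may be on either side of the caddy. When the caddy rests against it, this point is 69 mm from caddy_mid.
- plain_stop_mid (a point): The same point of the plain stop at the other end: the same block with a flat square cap instead of post and disc. Not the goal.
- tumbler_center (a point): Centre (half-way up) of the white tumbler standing loose in the caddy's tray, 62 mm across, 72 mm high, top 112 mm above the worktop; z is its axis. It rides along, with about 9 mm of play each way in the tray, which is 70 mm from the pad.
- jar: Amber jar with a black lid, 54 mm across, 75 mm high, standing beyond the rail. Loose; origin at its underside. Leave alone.
- cup: White ceramic cup without handle, 70 mm across, 70 mm high, standing beyond the rail. Loose; origin at its underside. Leave alone.
- bowl: Blue bowl, 110 mm across, 50 mm high, near the rail's left (+y) end, on the robot's side. Loose; origin at its underside. Leave alone.
- mug: White mug with a handle, 76 mm across, 85 mm high, near the rail's right (-y) end, on the robot's side. Loose; origin at its underside. Leave alone.
- brush: Flat pastry brush with a wooden handle, 200 mm long, lying beyond the rail. Loose; origin at its underside. Leave alone.
- soap_pump: White soap bottle with a black pump head, 55 x 75 mm, 171 mm high, beyond the rail. Loose; origin at its underside. Leave alone.
- dish_soap: Blue bottle of washing-up liquid, 56 mm across, 160 mm high, beyond the rail. Loose; origin at its underside. Leave alone.
There are look-alikes about, which are no part of the job. What is shaped like the part that bears tumbler_center but blue, purple or red is not meant.

How it is judged:
By the outcome, as a careful person would: the job done as asked, in the order asked, and still so for the second after the job is handed in, with the robot touching nothing.
It also fails if it takes over 35 s, if anything falls off the work surface, if the arm or the gripper's body presses on something with over 40 N, if the wrist force passes 120 N, or if a joint passes its speed limit or range.

ROBOT

A 7-joint arm with a two-finger parallel gripper is mounted at the origin on the work surface. World frame = base frame: x ahead of the robot, y to its left, z up, the work surface at z = 0. Lengths are in m, angles in rad, forces in N, time in s.
With the tool pointing down it reaches from about 0.4 to 0.85 m from the base axis. Payload 10.4 kg.
Tool frame: the origin (TCP) lies midway between the tips of the shut fingers; the grasp point (between the pads) lies 19 mm behind it; z points along the fingers, x is the direction in which the jaws open and shut, and the axes are right-handed (so a half turn about z gives the same grasp; the last joint's range is limited). The gripper opens to 85 mm and grips with 20 to 120 N. Pads are 22 mm wide; open, the fingers measure 114 mm over their backs; the gripper's body (76 mm by 85 mm) begins 54 mm behind the grasp point. The pads swing forward as they close: fully open they stand 13 mm farther back than shut.
Start: joints at [-0.023, 0.332, -0.065, 1.46, 0.022, 1.35, -0.088], TCP at [0.625, 0, 0.231] pointing down, gripper open.
Joint ranges: [-2.6, 2.6], [-0.5, 2.12], [-1.47, 1.34], [0.16, 2.42], [-1.27, 4.41], [0.06, 2.06], [-2.6, 2.6]. Speed limits (rad/s): [2.22, 2.22, 2.79, 2.79, 3.14, 3.14, 3.14].

INTERFACE

Orientations are given as a unit quaternion [x, y, z, w].
In Python, from workcell import monitor, eyes, ticket, models gives the robot as it stands.
- The arm moves only by the tool servo_tool, never from a script. Its argument "motion" is a list of rows, each a list of 7 numbers: the opening, from 0 (shut) to 1 (fully open), then the shift along the tool's x, y, z in m, then the turn, a rotation vector about the tool's x, y, z in degrees. In form: [[fingers, tx, ty, tz, rx, ry, rz], ...]. A call has 1 to 20 rows; each row is the pose to reach, as a shift and turn from the pose commanded when the call began, along the tool's axes at that moment; what a row does not reach only later rows make up. A row lasts 1/8 s, in which the tool goes at most 62.5 mm and 10.7 degrees, less where a joint would pass 70% of its speed; a pose out of reach is approached as far as the arm can. A call with a gripper value outside its range is refused whole. The fingers move at their own pace and stop on an object; "grip_force" is the grip in N (left out, the last holds). Time passes only in rows, so rows that repeat a pose let the fingers close. It gives the time, the measured TCP pose, the force and the opening at its end, in the units of the state.
- monitor.get_obs(): the state, without advancing time (a new reading comes with each control period).
- eyes.camera(name): name is "scene" or "side" or "wrist"; returns (picture, depth): 384x512x3 uint8, blue, green, red; 384x512 float32, m along the optical axis (not along the pixel's ray), 0 where there is no reading.
- eyes.camera_info(name): a dict with "intrinsics" (3x3 intrinsics, pixels), "k1" (the pictures are not rectified: a ray, as slopes to the right and down, at radius r is drawn at 1 + k1 r^2 times it, then the intrinsics apply), "extrinsics" (4x4, takes a point from world to camera coordinates); the wrist camera has in their place "tool_from_camera" (4x4, takes a point from camera to tool coordinates, whose origin is the TCP and whose axes are the tool frame's). Camera axes: x right, y down, z forward; pixel columns grow to the right and rows downward; lengths in m; the calibration is good to about 2 mm. A picture is of the moment at which its call begins: read the wrist's pose just before it. camera_info takes no time and is no camera call.
- ticket.hand_in(): hands the job in, once; it reports no verdict.
Trained networks look in the newest picture that a camera, given by its name, has taken for a name from the list of things; names that differ only in an ending like _2 or _b are one class to them, and where a whole thing is asked for, a point or a joint stands for the part that bears it (a point fixed in the world has none). Each returns a list of dicts, best first, with "confidence" (0 to 1); they miss things now and then, are a little off and sometimes report something else, mostly with a low value. They report only what shows in the picture. A call takes as long as a camera call. They do not tell look-alikes from the thing itself.
- models.boxes_of(camera, thing): "point" ([x, y, z] in m, in the coordinates of the camera as it stood for that picture, good to about 4 mm: the middle of the surface that is visible of it).
The state is a dict: "clock": time; "joint_pos": joint angles; "joint_velocities": joint speeds; "tau": joint torques, N m; "position": TCP position; "ee_rot": TCP orientation; "ft_force": force on the tool from outside, world axes, zero at the start; "torque": the same for the moment, N m; "grip_width": opening from 0.0 (shut) to 1.0 (fully open).
Only numpy, scipy, OpenCV 4.12 (cv2) and the standard library are available. Lean on these libraries where they do the work, as an engineer would, in place of code of your own. Each camera call takes 0.05 s, during which the arm holds its last target. There are 200 camera calls.

## Working session

There is one attempt and no reset: what is moved stays moved. The work goes in short steps, Python scripts to look and compute and a tool call to move; the robot and the scene stay as the last step left them, time stands still between calls to the robot, and variables do not carry over. Pictures are saved under pics/ and viewed, about 8 in all and at most 12, crops included, and the job is handed in when it is done.

Besides the shell and the picture viewer there is one more tool, called after ">>>" in YAML: its name, and indented under it one key for each argument. servo_tool: Moves the arm, as the interface text tells. Its arguments: {"type":"object","properties":{"motion":{"type":"array"},"grip_force":{"type":"number"}},"required":["motion"]}

```bash
mkdir -p pics; cat > h.py <<'E'
import numpy as np, cv2
from scipy.spatial.transform import Rotation as R
from workcell import monitor, eyes, ticket, models
def w2c(cam,obs=None):
    i=eyes.camera_info(cam)
    if cam!='wrist': return np.array(i['extrinsics'])
    o=obs or monitor.get_obs()
    T=np.eye(4);T[:3,:3]=R.from_quat(o['ee_rot']).as_matrix();T[:3,3]=o['position']
    return np.linalg.inv(T@np.array(i['tool_from_camera']))
def proj(cam,P,E):
    i=eyes.camera_info(cam);K=np.array(i['intrinsics']);p=E[:3,:3]@np.asarray(P)+E[:3,3];s=p[:2]/p[2]
    s=s*(1+i['k1']*(s@s));return K[:2,:2]@s+K[:2,2]
def cloud(cam,d,E):
    i=eyes.camera_info(cam);K=np.array(i['intrinsics']);v,u=np.mgrid[:384,:512]
    x=np.stack([(u-K[0,2])/K[0,0],(v-K[1,2])/K[1,1]],-1);s=x.copy()
    for _ in range(8): s=x/(1+i['k1']*(s**2).sum(-1,keepdims=True))
    p=np.dstack([s*d[...,None],d]);return (p-E[:3,3])@E[:3,:3]
E
python3 - <<'E'
from h import *
o=monitor.get_obs();print(o['clock'],o['position'],o['ee_rot'],o['grip_width'])
ims=[]
for c in ['scene','wrist']:
    E=w2c(c);im,d=eyes.camera(c);np.savez(c+'.npz',im=im,d=d,E=E);ims.append(im)
    for t in ['caddy','pad_top','marked_stop_mid','plain_stop_mid','tumbler_center','rail','mug','bowl']:
        try:
            for b in models.boxes_of(c,t)[:3]:
                P=np.linalg.inv(E)@np.r_[b['point'],1];print(c,t,round(b['confidence'],2),P[:3].round(3),proj(c,P[:3],E).round())
        except Exception as e: print(c,t,e)
cv2.imwrite('pics/a.png',ims[0]);cv2.imwrite('pics/b.png',ims[1])
E
```

```text
0.0 [6.24638814e-01 3.69296124e-06 2.30503978e-01] [ 9.99999750e-01  2.67358972e-05 -7.04918917e-04  4.05102171e-05] 0.9976726863324943
scene caddy 0.71 [ 0.527 -0.002  0.052] [230. 186.]
scene caddy 0.26 [0.463 0.019 0.089] [222. 157.]
scene pad_top 0.62 [0.533 0.012 0.068] [236. 180.]
scene marked_stop_mid 0.84 [0.547 0.183 0.06 ] [293. 158.]
scene plain_stop_mid 0.85 [ 0.53  -0.182  0.059] [165. 218.]
scene tumbler_center 0.86 [0.334 0.117 0.058] [225. 127.]
scene tumbler_center 0.79 [0.352 0.015 0.051] [198. 146.]
scene tumbler_center 0.75 [0.461 0.019 0.085] [221. 158.]
scene rail 0.68 [ 0.527 -0.013  0.032] [226. 193.]
scene rail 0.51 [0.531 0.014 0.063] [236. 181.]
scene rail 0.45 [0.528 0.003 0.061] [232. 182.]
scene mug 0.84 [ 0.455 -0.297  0.054] [104. 221.]
scene bowl 0.81 [0.455 0.354 0.036] [317. 124.]
scene bowl 0.72 [0.548 0.181 0.058] [293. 159.]
scene bowl 0.61 [ 0.6   -0.084  0.043] [219. 222.]
wrist caddy 0.93 [0.513 0.016 0.057] [153. 150.]
wrist pad_top 0.62 [0.438 0.018 0.085] [ 66. 154.]
wrist pad_top 0.61 [0.529 0.013 0.069] [165. 155.]
wrist pad_top 0.27 [ 0.76  -0.003  0.106] [401. 180.]
wrist marked_stop_mid 0.39 [0.511 0.018 0.056] [150. 147.]
wrist plain_stop_mid 0.66 [ 0.521 -0.172  0.058] [174. 297.]
wrist tumbler_center 0.97 [0.363 0.024 0.048] [ 18. 142.]
wrist tumbler_center 0.78 [ 0.406 -0.091  0.051] [ 75. 237.]
wrist tumbler_center 0.73 [0.437 0.017 0.087] [ 65. 156.]
wrist rail 0.95 [0.524 0.023 0.039] [167. 140.]
wrist mug 0.66 [ 0.717 -0.178  0.018] [323. 282.]
wrist mug 0.64 [ 0.408 -0.294  0.068] [ 98. 377.]
wrist bowl 0.48 [ 0.763 -0.003  0.105] [404. 180.]
```

View pics/a.png

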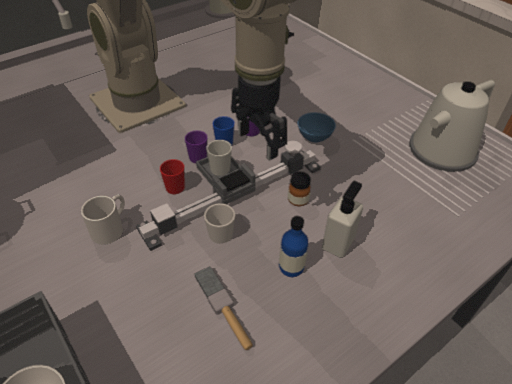

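View pics/b.png

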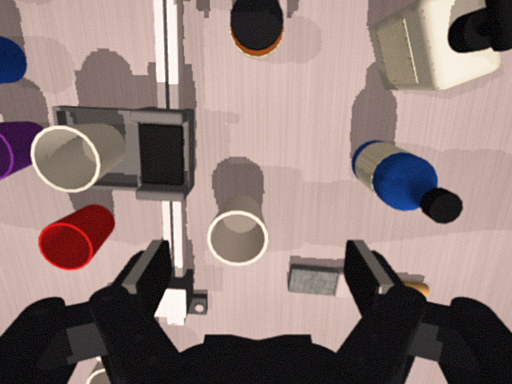

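Wrist view: the caddy with the black pad is at about (163,153), the white tumbler at (70,157). The look-alikes are the blue, purple and red cups at (10,60), (15,150) and (75,240), plus the white cup at (238,235). Stops in the scene view: (293,155) and (163,217). Next is a close crop of the stops, and fitting the geometry.

```bash
python3 - <<'E'
from h import *
z=np.load('scene.npz');im=z['im']
a=cv2.resize(im[130:190,265:335],(490,420),interpolation=cv2.INTER_CUBIC)
side,ds=eyes.camera('side');cv2.imwrite('pics/side.png',side)
b=cv2.resize(im[195:255,130:170+10],None,fx=6,fy=7,interpolation=cv2.INTER_CUBIC)
cv2.imwrite('pics/c.png',np.clip(np.hstack([a,b]).astype(float)*1.5,0,255).astype('uint8'))
w=np.load('wrist.npz');P=cloud('wrist',w['d'],w['E']);m=w['im']
g=m.max(-1)
# pad: dark pixels near
sel=(g<45)&(abs(P[...,2]-.065)<.008)&(w['d']>0);sel[:, :120]=0;sel[:,210:]=0;sel[:100]=0;sel[210:]=0
n,l,s,c=cv2.connectedComponentsWithStats(sel.astype('uint8'))
k=1+np.argmax(s[1:,4]);q=P[l==k];r=cv2.minAreaRect((q[:,:2]*1000).astype('float32'));print('pad',s[k],r,np.median(q[:,2]))
# lugs: z ~0.077
for nm,lo,hi in [('lugs',.073,.082),('padz',.061,.069)]:
    s2=(P[...,2]>lo)&(P[...,2]<hi)&(w['d']>0);s2[:,:120]=0;s2[:,210:]=0;s2[:90]=0;s2[215:]=0
    n,l,s,c=cv2.connectedComponentsWithStats(s2.astype('uint8'))
    for k in range(1,n):
        if s[k,4]>60:
            q=P[l==k];print(nm,s[k],q.mean(0).round(4),cv2.minAreaRect((q[:,:2]*1000).astype('float32')))
# rail bars
s3=(abs(P[...,2]-.034)<.004)&(g>130);s3[:,:140]=0;s3[:,200:]=0
q=P[s3];v=cv2.fitLine((q[:,:2]).astype('float32'),cv2.DIST_HUBER,0,.01,.01).ravel();print('rail',v,len(q))
Z=cloud('scene',z['d'],z['E'])
for nm,(u,v0) in dict(mk=(293,148),mkb=(293,163),pl=(162,215)).items(): print(nm,Z[v0-2:v0+3,u-2:u+3].reshape(-1,3).mean(0).round(3))
E
```

```text
pad [ 139  124   45   62 2546] ((524.1893310546875, 10.947305679321289), (64.35667419433594, 44.094051361083984), 86.9270248413086) 0.06468361991552186
lugs [130 110  54  15 647] [0.5271 0.0522 0.0759] ((526.73193359375, 51.9902458190918), (12.027761459350586, 51.33148193359375), 86.70450592041016)
lugs [135 189  50  14 511] [ 0.5224 -0.0291  0.0759] ((521.798095703125, -29.763063430786133), (12.156269073486328, 51.360870361328125), 87.33992767333984)
padz [ 139  124   45   62 2513] [0.5248 0.0125 0.0646] ((524.0387573242188, 10.95180892944336), (64.35413360595703, 44.32649612426758), 86.91166687011719)
padz [140 186  48  12 125] [ 0.5251 -0.0247  0.065 ] ((523.5601196289062, -24.68537712097168), (8.71292495727539, 50.71558380126953), 77.01730346679688)
rail [ 0.05049329  0.9987244   0.52435374 -0.04015291] 3374
mk [0.541 0.184 0.089]
mkb [0.555 0.176 0.052]
pl [ 0.52  -0.184  0.061]
```

View pics/c.png

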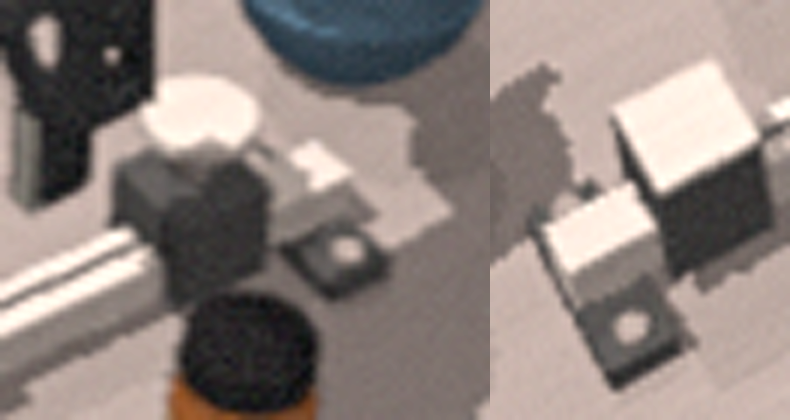

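View pics/side.png

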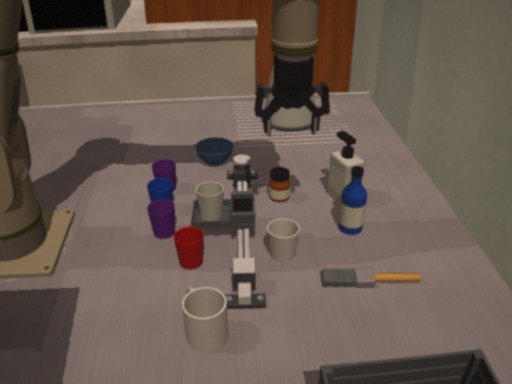

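The +y stop carries the round disc, with its top at about 0.089 m near (0.541, 0.184), so the push goes +y. The −y stop has the square cap. Rail direction is about (0.054, 0.9985) and the pad centre is (0.524, 0.011). I'll turn the jaws along the rail, shut them and move above the pad.

>>> servo_tool:
  motion:
    - [0,-0.01,-0.001,0,0,0,9.3]
    - [0,-0.025,-0.002,0,0,0,18.6]
    - [0,-0.04,-0.004,0,0,0,27.9]
    - [0,-0.055,-0.006,0,0,0,37.2]
    - [0,-0.07,-0.008,0,0,0,46.5]
    - [0,-0.085,-0.01,0,0,0,55.8]
    - [0,-0.095,-0.011,0,0,0,65.1]
    - [0,-0.1,-0.011,0,0,0,74.4]
    - [0,-0.1,-0.011,0.03,0,0,83.7]
    - [0,-0.1,-0.011,0.06,0,0,93]
    - [0,-0.1,-0.011,0.09,0,0,93]
    - [0,-0.1,-0.011,0.11,0,0,93]
    - [0,-0.1,-0.011,0.11,0,0,93]
    - [0,-0.1,-0.011,0.11,0,0,93]

```text
clock: 2.7
position: [0.5256, 0.0111, 0.1223]
ee_rot: [-0.688, 0.725, -0.0, 0.001]
ft_force: [-0.6, 0.3, 0.3]
grip_width: -0.003
```

```bash
python3 - <<'E'
from h import *
o=monitor.get_obs();print(o['clock'],o['position'],R.from_quat(o['ee_rot']).as_matrix().round(3),o['grip_width'],o['ft_force'])
E=w2c('wrist');print(np.linalg.inv(E)[:3,3])
im,d=eyes.camera('wrist');s,_=eyes.camera('side')
cv2.imwrite('pics/d.png',np.hstack([cv2.resize(im,(400,300)),cv2.resize(s[100:320,130:350],(300,300))]))
P=cloud('wrist',d,E);k=(P[...,2]>.061)&(P[...,2]<.068)&(im.max(-1)<60)&(abs(P[...,0]-.524)<.05)&(abs(P[...,1]-.011)<.06)
print(k.sum(),P[k].mean(0) if k.any() else '')
E
```

```text
2.7 [0.52559076 0.01105661 0.12234188] [[-0.052 -0.999  0.001]
 [-0.999  0.052  0.   ]
 [-0.    -0.001 -1.   ]] -0.0034621748823342115 [-0.55500702  0.28344005  0.27955351]
[0.6038301  0.00768669 0.26443478]
4976 [0.52589266 0.01059072 0.06467301]
```

View pics/d.png

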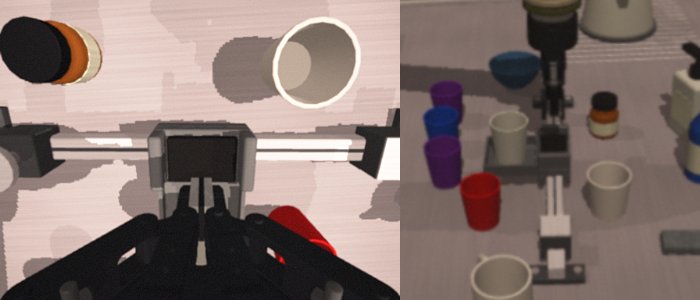

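The side view shows the shut fingers centred over the black pad, clear of the tumbler, and tool x is −rail y. Descending to just above the pad, then pressing gently.

>>> servo_tool:
  motion:
    - [0,0,0,0.015,0,0,0]
    - [0,0,0,0.03,0,0,0]
    - [0,0,0,0.042,0,0,0]
    - [0,0,0,0.05,0,0,0]
    - [0,0,0,0.055,0,0,0]
    - [0,0,0,0.058,0,0,0]
    - [0,0,0,0.06,0,0,0]
    - [0,0,0,0.061,0,0,0]
    - [0,0,0,0.062,0,0,0]
    - [0,0,0,0.062,0,0,0]
    - [0,0,0,0.062,0,0,0]

```text
clock: 4.18
position: [0.5251, 0.011, 0.06]
ee_rot: [-0.688, 0.725, -0.0, 0.0]
ft_force: [-3.8, -0.3, 7.0]
grip_width: -0.003
```

>>> servo_tool:
  motion:
    - [0,0,0,0.001,0,0,0]
    - [0,0,0,0.0015,0,0,0]
    - [0,0,0,0.0015,0,0,0]
    - [0,0,0,0.0015,0,0,0]

```text
clock: 4.68
position: [0.5251, 0.011, 0.059]
ee_rot: [-0.688, 0.725, -0.0, 0.0]
ft_force: [-6.8, 0.0, 13.1]
grip_width: -0.0
```

The pad is bottomed at about 13 N. Starting the slide slowly, then checking that the caddy follows.

>>> servo_tool:
  motion:
    - [0,-0.001,0.0003,0,0,0,0]
    - [0,-0.003,0.0005,0,0,0,0]
    - [0,-0.006,0.0005,0,0,0,0]
    - [0,-0.01,0.0005,0,0,0,0]
    - [0,-0.015,0.0005,0,0,0,0]
    - [0,-0.02,0.0005,0,0,0,0]
    - [0,-0.024,0.0005,0,0,0,0]
    - [0,-0.027,0.0005,0,0,0,0]
    - [0,-0.029,0.0005,0,0,0,0]
    - [0,-0.03,0.0005,0,0,0,0]
    - [0,-0.03,0.0005,0,0,0,0]

```text
clock: 6.05
position: [0.5268, 0.0412, 0.0591]
ee_rot: [-0.688, 0.725, -0.0, 0.001]
ft_force: [-3.7, -0.2, 9.1]
grip_width: -0.002
```

```bash
cat > c.py <<'E'
from h import *
import sys
o=monitor.get_obs();E=w2c('wrist',o);im,d=eyes.camera('wrist');P=cloud('wrist',d,E);u=np.array([.053,.9986]);c0=np.array([.5251,.011])
s=(P[...,:2]-c0)@u; t=(P[...,:2]-c0)@np.array([u[1],-u[0]])
print(o['clock'],o['position'],o['ft_force'],'tcp s',(np.array(o['position'])[:2]-c0)@u)
k=(abs(P[...,2]-.0765)<.004)&(t>8)&(t<30)&(d>0)
h,e=np.histogram(s[k],np.arange(-.1,.25,.004));print('lug z hist',[(round(a,3),int(n)) for a,n in zip(e,h) if n>15])
for nm,z in [('stop block',.058),('disc',.088)]:
    k=(abs(P[...,2]-z)<.004)&(abs(t)<.025)&(s>.09)&(d>0)
    if k.sum()>20: print(nm,k.sum(),np.percentile(s[k],[2,50,98]).round(4))
np.savez('last.npz',im=im,d=d,E=E)
E
sed -i 's/(t>8)&(t<30)/(t>.008)\&(t<.03)/' c.py; python3 c.py
```

```text
6.05 [0.52677112 0.04120663 0.05906609] [-3.71662434 -0.18843544  9.05342969] tcp s 0.030252911680710568
lug z hist [(np.float64(-0.016), 269), (np.float64(-0.012), 305), (np.float64(-0.008), 295), (np.float64(0.024), 68), (np.float64(0.028), 61), (np.float64(0.032), 75), (np.float64(0.036), 30), (np.float64(0.064), 253), (np.float64(0.068), 313), (np.float64(0.072), 283), (np.float64(0.076), 37)]
stop block 2050 [0.1569 0.1625 0.1734]
```

The caddy follows: lugs span −0.016 to 0.077, so it's centred at about 0.030. The stop face is about 75 mm on. Pressing a touch more and continuing, with a slow finish.

>>> servo_tool:
  motion:
    - [0,0,0,0.0005,0,0,0]
    - [0,-0.002,0,0.0006,0,0,0]
    - [0,-0.005,0,0.0006,0,0,0]
    - [0,-0.009,0,0.0006,0,0,0]
    - [0,-0.014,0,0.0006,0,0,0]
    - [0,-0.02,0,0.0006,0,0,0]
    - [0,-0.026,0,0.0006,0,0,0]
    - [0,-0.032,0,0.0006,0,0,0]
    - [0,-0.038,0,0.0006,0,0,0]
    - [0,-0.044,0,0.0006,0,0,0]
    - [0,-0.05,0,0.0006,0,0,0]
    - [0,-0.055,0,0.0006,0,0,0]
    - [0,-0.059,0,0.0006,0,0,0]
    - [0,-0.062,0,0.0006,0,0,0]
    - [0,-0.064,0,0.0006,0,0,0]
    - [0,-0.065,0,0.0006,0,0,0]
    - [0,-0.066,0,0.0006,0,0,0]

```text
clock: 8.22
position: [0.5305, 0.1073, 0.059]
ee_rot: [-0.688, 0.725, -0.001, 0.001]
ft_force: [-2.7, -1.1, 13.7]
grip_width: 0.0
```

```bash
python3 c.py
```

```text
8.225 [0.53054793 0.10733063 0.05902789] [-2.74165332 -1.08350029 13.71054659] tcp s 0.09648450625034113
lug z hist [(np.float64(0.048), 116), (np.float64(0.052), 308), (np.float64(0.056), 329), (np.float64(0.06), 150), (np.float64(0.088), 27), (np.float64(0.092), 76), (np.float64(0.096), 70), (np.float64(0.1), 69), (np.float64(0.128), 64), (np.float64(0.132), 353), (np.float64(0.136), 323), (np.float64(0.14), 175)]
stop block 7061 [0.0928 0.1395 0.1968]
disc 7038 [0.0968 0.177  0.1979]
```

>>> servo_tool:
  motion:
    - [0,-0.001,0,0,0,0,0]
    - [0,-0.002,0,0,0,0,0]
    - [0,-0.003,0,0,0,0,0]
    - [0,-0.004,0,0,0,0,0]
    - [0,-0.005,0,0,0,0,0]
    - [0,-0.006,0,0,0,0,0]
    - [0,-0.007,0,0,0,0,0]
    - [0,-0.008,0,0,0,0,0]
    - [0,-0.009,0,0,0,0,0]
    - [0,-0.009,0,0,0,0,0]

```text
clock: 9.52
position: [0.5311, 0.1165, 0.059]
ee_rot: [-0.688, 0.725, -0.0, 0.001]
ft_force: [-3.6, -0.2, 13.6]
grip_width: -0.003
```

>>> servo_tool:
  motion:
    - [0,-0.001,0,0,0,0,0]
    - [0,-0.002,0,0,0,0,0]
    - [0,-0.003,0,0,0,0,0]
    - [0,-0.004,0,0,0,0,0]
    - [0,-0.005,0,0,0,0,0]
    - [0,-0.005,0,0,0,0,0]

```text
clock: 10.28
position: [0.5313, 0.1211, 0.059]
ee_rot: [-0.688, 0.725, -0.001, 0.001]
ft_force: [-3.8, -1.9, 13.7]
grip_width: -0.003
```

```bash
python3 c.py; python3 - <<'E'
from h import *
im=np.load('last.npz')['im'];s,_=eyes.camera('scene')
cv2.imwrite('pics/e.png',np.hstack([cv2.resize(im,(400,300)),cv2.resize(s[110:200,190:310],(400,300),interpolation=2)]))
E
```

```text
10.275 [0.53129886 0.12106181 0.0589953 ] [-3.84739864 -1.87483925 13.67316599] tcp s 0.11023626341749952
lug z hist [(np.float64(0.064), 279), (np.float64(0.068), 305), (np.float64(0.072), 300), (np.float64(0.104), 71), (np.float64(0.108), 65), (np.float64(0.112), 74), (np.float64(0.116), 23), (np.float64(0.144), 273), (np.float64(0.148), 323), (np.float64(0.152), 283), (np.float64(0.156), 30)]
stop block 7134 [0.0911 0.1361 0.1972]
disc 6796 [0.1052 0.1776 0.1979]
```

View pics/e.png

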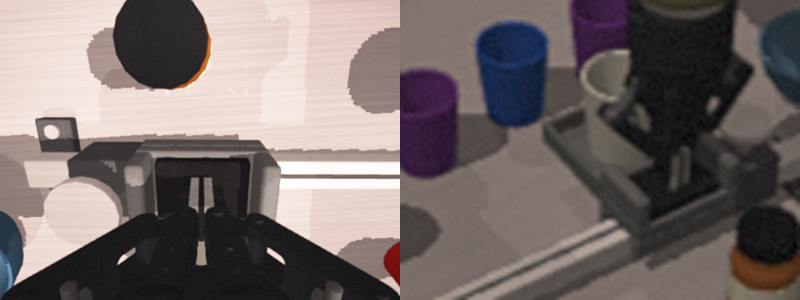

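The picture shows the caddy's end at the stop block (about (130,165) in the left pane), with the disc next to it. A little more push will confirm contact by force.

>>> servo_tool:
  motion:
    - [0,-0.001,0,0,0,0,0]
    - [0,-0.002,0,0,0,0,0]
    - [0,-0.003,0,0,0,0,0]
    - [0,-0.003,0,0,0,0,0]

```text
clock: 10.88
position: [0.5313, 0.1214, 0.0589]
ee_rot: [-0.688, 0.726, -0.001, -0.0]
ft_force: [-5.3, -9.5, 17.7]
grip_width: -0.004
```

```bash
python3 c.py
```

```text
10.875 [0.53134237 0.12137351 0.05894543] [-5.27496989 -9.47540427 17.6802055 ] tcp s 0.11054982976967817
lug z hist [(np.float64(0.064), 271), (np.float64(0.068), 314), (np.float64(0.072), 294), (np.float64(0.104), 61), (np.float64(0.108), 74), (np.float64(0.112), 67), (np.float64(0.116), 36), (np.float64(0.144), 270), (np.float64(0.148), 322), (np.float64(0.152), 286), (np.float64(0.156), 30)]
stop block 7110 [0.0911 0.1361 0.1972]
disc 6744 [0.1057 0.1777 0.1979]
```

The tool has stopped and the along-rail force rose to 9.5 N, so the caddy is firmly against the stop. Easing the push while keeping some preload, then lifting straight up.

>>> servo_tool:
  motion:
    - [0,0.001,0,0,0,0,0]
    - [0,0.001,0,0,0,0,0]
    - [0,0.001,0,-0.003,0,0,0]
    - [0,0.001,0,-0.006,0,0,0]
    - [0,0.001,0,-0.01,0,0,0]
    - [0,0.001,0,-0.02,0,0,0]
    - [0,0.001,0,-0.035,0,0,0]
    - [0,0.001,0,-0.055,0,0,0]
    - [0,0.001,0,-0.08,0,0,0]
    - [0,0.001,0,-0.105,0,0,0]
    - [0,0.001,0,-0.13,0,0,0]
    - [0,0.001,0,-0.15,0,0,0]
    - [0,0.001,0,-0.15,0,0,0]
    - [0,0.001,0,-0.15,0,0,0]

```text
clock: 12.68
position: [0.53, 0.1229, 0.2068]
ee_rot: [-0.688, 0.725, 0.0, -0.0]
ft_force: [0.1, 1.0, -0.3]
grip_width: 0.005
```

```bash
python3 c.py; python3 - <<'E'
from h import *
z=np.load('last.npz');im=z['im'];s,_=eyes.camera('scene')
P=cloud('wrist',z['d'],z['E']);u=np.array([.053,.9986]);c0=np.array([.5251,.011]);S=(P[...,:2]-c0)@u;t=(P[...,:2]-c0)@np.array([u[1],-u[0]])
k=(abs(P[...,2]-.0645)<.004)&(im.max(-1)<60)&(abs(S-.11)<.03)&(abs(t)<.02);print('pad',k.sum(),P[k].mean(0))
for lo,hi,n in [(.055,.061,'block')]:
    k=(P[...,2]>lo)&(P[...,2]<hi)&(abs(t)<.02)&(S>.145)&(S<.22);print(n,k.sum(),np.percentile(S[k],[1,50,99]))
k=(abs(P[...,2]-.1115)<.004)&(t<-.03)&(t>-.12);print('tumbler rim',k.sum(),cv2.minEnclosingCircle((P[k][:,:2]*1000).astype('float32')))
cv2.imwrite('pics/f.png',np.hstack([cv2.resize(im,(400,300)),cv2.resize(s[110:230,190:350],(400,300),interpolation=2)]))
E
```

```text
12.675 [0.53004465 0.12288566 0.20680938] [ 0.13057822  0.96669821 -0.25633265] tcp s 0.11199108943787657
lug z hist [(np.float64(0.064), 74), (np.float64(0.068), 76), (np.float64(0.072), 64), (np.float64(0.144), 59), (np.float64(0.148), 83), (np.float64(0.152), 75)]
stop block 583 [0.102  0.1663 0.1994]
disc 1717 [0.1593 0.1787 0.198 ]
pad 2424 [0.53135089 0.1207724  0.06475064]
block 409 [0.14508402 0.16826869 0.20046752]
tumbler rim 138 ((459.1810302734375, 127.90361785888672), 30.620243072509766)
```

View pics/f.png

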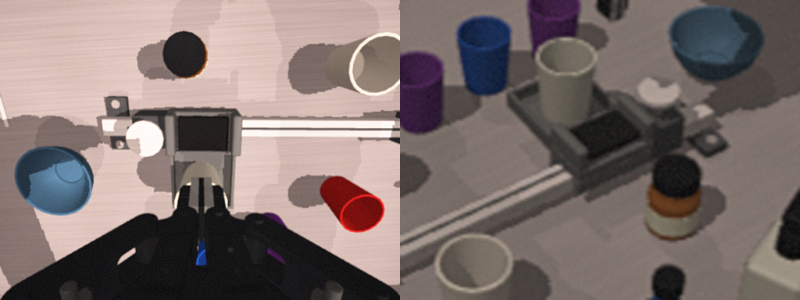

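The caddy sits flush against the disc stop: disc to caddy is 68.7 mm, against 69 mm nominal. The pad is back up at 65 mm, the tumbler is upright in its tray, and the arm is clear.

```bash
python3 -c "
from workcell import ticket;print(ticket.hand_in())"
```

```text
the job is handed in; nothing more can be done
None
```

The caddy is up against the stop with the round marker and held there by its brake. I handed the job in at about 12.8 s on the robot's clock.

**What I did:** I pressed the pad with the shut fingertips until it bottomed, at about 13 N. I kept it pressed while sliding the caddy about 110 mm towards +y. At the stop the tool halted and the along-rail force rose to 9.5 N. I eased the push and lifted straight up.

**Last checks:**
- **At the stop:** the marker disc is 68.7 mm from the caddy's middle, against 69 mm nominal.
- **Brake on:** the pad is back up at 64.8 mm, and the caddy did not move when I let go.
- **Tumbler and other things:** the tumbler is upright in its tray. The jar, cup and bowl looked undisturbed in the last pictures; I did not measure the other things again.
- **Clear of everything:** the arm is about 140 mm above the pad, with roughly zero contact force.

No check failed. The pressing force dipped to about 9 N (z reading) during the first 30 mm, with the pad still down, so I pressed slightly harder for the rest.

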